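Unplug a vacuum sample stage with a quarter-turn puller and centre the disc

ROBOT

A 6-joint arm with a two-finger parallel gripper is mounted at the origin on a cart in front of the work surface, level with it; the furniture and walls round the work are solid. World frame = base frame: x ahead of the robot, y to its left, z up, the work surface at z = 0. Lengths are in m, angles in rad, forces in N, time in s.
With the tool pointing down it reaches from about 0.375 to 0.75 m from the base axis. Payload 9 kg.
Tool frame: the origin (TCP) lies at the very end of the fingers, on their centre line; the grasp point (between the pads) lies behind it (env.tcp_to_grasp is the z of the grasp point in the tool frame, in m); z points along the fingers, y is the line along which they close (so a half turn about z gives the same grasp; the last joint's range is limited). The gripper opens to 85 mm and grips with 20 to 120 N. Pads are 22 mm wide; open, the fingers measure 114 mm over their backs; the gripper's body (76 mm by 85 mm) begins 54 mm behind the grasp point. The pads swing forward as they close: fully open they stand 13 mm farther back than shut.
Start: joints at [-1.327, 0.104, 0.097, 1.564, 0, 1.353], TCP at [0.267, -0.537, 0.202] pointing down, gripper open.
Joint ranges: [-2.99, 2.99], [-0.84, 1.86], [-1.1, 1.16], [-1.84, 2.11], [-1.51, 1.56], [-3.14, 3.14]. Speed limits (rad/s): [2.22, 2.22, 2.57, 3.14, 3.14, 3.14].

INTERFACE

Orientations are given as a rotation vector (axis times angle).
In Python, from rig import env gives the robot as it stands. The module is installed in compiled form; this text tells all that it offers. Calls block until the motion is done:
- env.move_to(position, orientation): joint-space move of the TCP to a pose.
- env.line_to(position, orientation=None, rate=0.15, force_limit=None): straight line of the TCP; orientation=None keeps the orientation; rate is the mean speed in m/s. With force_limit (N) it stops when the force on the tool has changed by that much, and returns True; else False.
- env.movej(angles): joint-space move.
- env.ungrasp() and env.close(squeeze=None): open the fingers fully, or close them until they stop; squeeze is the grip in N (None keeps the last).
- env.pause(seconds).
- env.solve_ik(position, orientation): joint angles nearest the present ones, or None.
- env.read_state(): the state.
- env.capture(name): name is "side" or "top" or "wrist"; returns a dict with "img" (400x640x3 uint8, red, green, blue), "fov_y" (degrees; the focal length in pixels is half the picture's height over the tangent of half this angle, whatever the lens; pixels are square), "cx", "cy" (the principal point, pixels), "R" (3x3) and "t" (3): a world point X has camera coordinates R X + t. Camera axes: x right, y down, z forward; pixel columns grow to the right and rows downward; lengths in m; the calibration is good to about 2 mm. A picture is of the moment at which its call begins. There is no depth.
A pose or a line that the arm cannot do raises env.IKError and nothing moves.
- env.finish_job(): hands the job in; it is judged then, once.
The state is a dict: "time": time; "q": joint angles; "qd": joint speeds; "joint_efforts": joint torques, N m; "tool_pos": TCP position; "ee_rot": TCP orientation; "wrist_force": force on the tool from outside, world axes, zero at the start; "wrist_torque": the same for the moment, N m; "gripper_width": finger opening in m; "grip_force": force on a finger pad.
Only numpy, scipy, OpenCV 4.12 (cv2) and the standard library are available. Lean on these libraries where they do the work, as an engineer would, in place of code of your own. Each camera call takes 0.05 s, during which the arm holds its last target. There are 200 camera calls.

TASK

Make the vacuum stage ready for a measurement: take the quarter-turn puller from its stand and with it pull every port plug straight up out of the stage's port block (foot in line through the slot, quarter turn, lift), setting each one upright and free in the shallow tray; the plugs must stay clean, so never touch them with the fingers. Put the puller back in its stand once all plugs are in the tray. The white sample disc must in the end lie centred within the scribed ring: tap it gently along the platen, from one side and the other, without lifting it. Leave the other things on the bench where they are.

Things in the scene. Friction and masses are not known exactly. Their poses are not given: they have to be found in the camera images.
- stage: Vacuum sample stage, fixed. Grey flat platen, top 20 mm above the bench, x -130..130, y -140..120 mm from the origin, which lies at bench height right below the mark. Along its -y side (y -214..-140 mm) an aluminium port block, 50 mm high, with four pockets 46 x 46 x 42 mm deep at x = -93, -31, 31, 93, y = -177 mm for the plugs.
- mark (a point): The mark: centre of the scribed ring (124 mm in diameter, with cross lines) on the platen's top, 20 mm above the bench.
- plug_a: Hollow square steel plug 44 x 44 x 46 mm, 0.2 kg, origin at the centre of its underside, z up. If present it starts in the x = -93 mm (nearest the robot) pocket, 4 mm proud. Its 7 mm top plate has a central slot 32 mm (along its x) by 13 mm (y), open to a cavity 36 x 36 mm (5 to 39 mm above the origin) in which the puller's foot turns freely, either way, without stops.
- plug_b: Hollow square steel plug 44 x 44 x 46 mm, 0.2 kg, origin at the centre of its underside, z up. If present it starts in the x = -31 mm pocket, 4 mm proud. Its 7 mm top plate has a central slot 32 mm (along its x) by 13 mm (y), open to a cavity 36 x 36 mm (5 to 39 mm above the origin) in which the puller's foot turns freely, either way, without stops.
- plug_c: Hollow square steel plug 44 x 44 x 46 mm, 0.2 kg, origin at the centre of its underside, z up. If present it starts in the x = +31 mm pocket, 4 mm proud. Its 7 mm top plate has a central slot 32 mm (along its x) by 13 mm (y), open to a cavity 36 x 36 mm (5 to 39 mm above the origin) in which the puller's foot turns freely, either way, without stops.
- plug_d: Hollow square steel plug 44 x 44 x 46 mm, 0.2 kg, origin at the centre of its underside, z up. If present it starts in the x = +93 mm (farthest) pocket, 4 mm proud. Its 7 mm top plate has a central slot 32 mm (along its x) by 13 mm (y), open to a cavity 36 x 36 mm (5 to 39 mm above the origin) in which the puller's foot turns freely, either way, without stops.
- puller: Quarter-turn puller, upright, 0.15 kg; origin under the centre of its foot, z up the rod. Foot: bar 26 (x) x 8 (y) x 8 mm high. Rod 9 mm thick. Black handle 60 (x) x 18 (y) mm, z = 62 to 107 mm, in line with the foot: grasp across the 18 mm. Starts in the stand, origin 18 mm above the bench. Foot below a plug's top plate and turned a quarter turn, it carries the plug.
- stand: Grey stand of the puller, fixed, 80 x 50 mm, 80 mm high (flange 96 x 66 mm), origin at the centre of its underside. A pocket in its top, 35 mm (x) by 14 mm (y), 70 mm deep, takes rod and foot; the puller put away rests with the handle's underside on the stand's top, its x along the stand's x, either way round.
- tray: Shallow open steel tray, fixed, 270 mm (x) by 100 mm (y) outside, walls 4 mm thick, rim 14 mm above the bench, floor 4 mm above the bench. Origin at the centre of its underside.
- disc: White ground sample disc, 100 mm in diameter, 24 mm high, 0.45 kg, origin at the centre of its underside. It lies loose on the platen, off the mark, and slides with friction when pushed at its edge.
- dish_0: Bystander: lidded aluminium dish 68 mm wide, 24 mm high, behind the tray.
- dish_b: Bystander: open aluminium dish 64 mm wide, 21 mm high, behind the tray and stand.
- pen: Bystander: marker pen 135 mm long, 17 mm thick, in front of the stand and tray.
There are look-alikes about, which are no part of the job. Leave any blue, pink or red look-alike of the plug_c alone.

How it is judged:
On the way, in this order (a step that is already met when the one before it is completed fails the run):
1. every port plug stands upright on the floor of the tray (x of plug_a in the frame of tray between -0.135 and 0.135 m and y of plug_a in the frame of tray between -0.05 and 0.05 m and height (world z) of each of plug_a, plug_b, plug_c, plug_d below 0.01 m and angle between each of plug_a, plug_b, plug_c, plug_d's own z axis and vertical below 0.12 rad and linear speed of each of plug_a, plug_b, plug_c, plug_d below 0.03 m/s and x of plug_b in the frame of tray between -0.135 and 0.135 m and y of plug_b in the frame of tray between -0.05 and 0.05 m and x of plug_c in the frame of tray between -0.135 and 0.135 m and y of plug_c in the frame of tray between -0.05 and 0.05 m and x of plug_d in the frame of tray between -0.135 and 0.135 m and y of plug_d in the frame of tray between -0.05 and 0.05 m), for 0.2 s.
2. the puller is back in its stand (horizontal distance between puller and stand below 0.01 m and z of puller in the frame of stand between 0.012 and 0.024 m and angle between puller's own z axis and vertical below 0.12 rad and linear speed of puller below 0.03 m/s and contact force between the fingers and puller below 0.05 N), for 0.2 s.
At the end, for the whole second after the job is handed in: Every plug that was present stands upright (within 0.12 rad) and at rest on the tray's floor within its outline; the puller hangs upright in its stand (within 10 mm sideways, 6 mm in height); the disc lies flat and at rest on the platen, its centre within 5 mm of the mark (all of step 1 and horizontal distance between puller and stand below 0.01 m and z of puller in the frame of stand between 0.012 and 0.024 m and angle between puller's own z axis and vertical below 0.12 rad and linear speed of puller below 0.03 m/s and horizontal distance between disc and mark below 0.005 m and z of disc in the frame of stage between 0.015 and 0.025 m and angle between disc's own z axis and vertical below 0.05 rad and linear speed of disc below 0.02 m/s); the robot touches nothing.
It fails at once if the fingers touch a plug (contact force between the fingers and plug_a above 1 N or contact force between the fingers and plug_b above 1 N or contact force between the fingers and plug_c above 1 N or contact force between the fingers and plug_d above 1 N).
It fails at once if the disc is lifted off the platen (z of disc in the frame of stage above 0.04 m).
It fails at once if the disc is hit hard or squeezed (over 25 N) (contact force between the arm and disc above 25 N).
It fails at once if the disc is hit hard or squeezed by the fingers (over 25 N) (contact force between the fingers and disc above 25 N).
It fails at once if a bystander is shoved more than 30 mm (distance of any of dish_0, dish_b, pen from where it was at the start of the episode above 0.03 m).
Of plug_a, plug_b, plug_c, plug_d only 3 to 4 are there at a start; the rules pass over those that are not, and their reading is None.
At some moment in a run one of disc may be knocked a few centimetres aside while the robot is not near it.
It also fails if it takes over 210 s, if anything falls off the work surface, if the arm or the gripper's body presses on something with over 40 N, if the wrist force passes 120 N, or if a joint passes its speed limit or range.

## Working session

There is one attempt and no reset: what is moved stays moved. The work goes in short steps, each a Python script; the robot and the scene stay as the last script left them, time stands still between calls to the robot, and variables do not carry over. Pictures are saved under pics/ and viewed, at most 14 in all, crops included, and the job is handed in when it is done.

```bash
mkdir -p pics; cat > h.py <<'E'
import numpy as np, cv2
from rig import env
def save(n,f):
    c=env.capture(n); cv2.imwrite(f'pics/{f}.png',c['img'][:,:,::-1]); np.savez(f'pics/{f}.npz',**{k:c[k] for k in('img','fov_y','cx','cy','R','t')}); return c
def K(c): return 200/np.tan(np.radians(float(c['fov_y']))/2)
def px2w(c,u,v,z):
    f=K(c); d=np.array(c['R']).T@np.array([(u-c['cx'])/f,(v-c['cy'])/f,1]); o=-np.array(c['R']).T@np.array(c['t'])
    return o+d*(z-o[2])/d[2]
def w2px(c,X):
    p=np.array(c['R'])@np.array(X)+np.array(c['t']); f=K(c); return np.array([c['cx']+f*p[0]/p[2],c['cy']+f*p[1]/p[2]])
E
python3 - <<'E'
from h import *
for n in('top','side','wrist'):
    c=save(n,n+'0'); print(n,c['img'].shape,c['fov_y'],c['cx'],c['cy'],-np.array(c['R']).T@np.array(c['t']),c['R'])
print(env.tcp_to_grasp,env.read_state())
E
```

```text
top (400, 640, 3) 53.664558850092526 324.9371912716214 199.97925706666456 [4.78578948e-01 8.81682849e-04 1.03674116e+00] [[ 0.02709923 -0.99959301 -0.00891363]
 [-0.99747588 -0.02645424 -0.06589418]
 [ 0.06563156  0.01067681 -0.9977868 ]]
side (400, 640, 3) 49.34954688014682 318.5542424262657 192.56129275081577 [0.40646987 0.94257988 0.90814357] [[-0.99315194 -0.11589416 -0.01475674]
 [-0.06811181  0.67699331 -0.7328307 ]
 [ 0.09492101 -0.72680713 -0.68025098]]
wrist (400, 640, 3) 58.1289910207863 317.55521127843167 196.11732948724978 [ 0.32545634 -0.50753556  0.3739053 ] [[ 4.45517347e-01 -8.95273305e-01  4.93076869e-05]
 [-8.64321149e-01 -4.30100182e-01  2.60696730e-01]
 [-2.33373616e-01 -1.16187533e-01 -9.65420744e-01]]
-0.0187 {'time': 0.15, 'q': array([-1.32670302e+00,  1.04563332e-01,  9.66757285e-02,  1.56391433e+00,
        1.65883742e-05,  1.35310762e+00]), 'qd': array([ 0.00018648, -0.00124091,  0.00282953, -0.00094882, -0.00081358,
       -0.00229744]), 'joint_efforts': array([ 3.59453683e-03, -5.57354951e+01,  5.04007673e+01,  1.25250098e-02,
       -3.02221415e-04,  1.78886879e-06]), 'tool_pos': array([ 0.2672777 , -0.53687132,  0.20171558]), 'ee_rot': array([-3.05724478e+00, -7.18707522e-01, -5.19912965e-06]), 'wrist_force': array([-0.19704186, -0.23515395, -0.53259474]), 'wrist_torque': array([-0.03445981, -0.01988274,  0.00645978]), 'grip_force': 0.0, 'gripper_width': 0.08549448486613942}
```

View pics/top0.png

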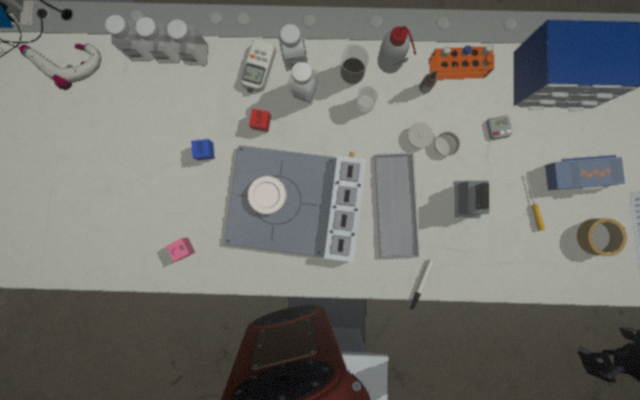

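View pics/side0.png

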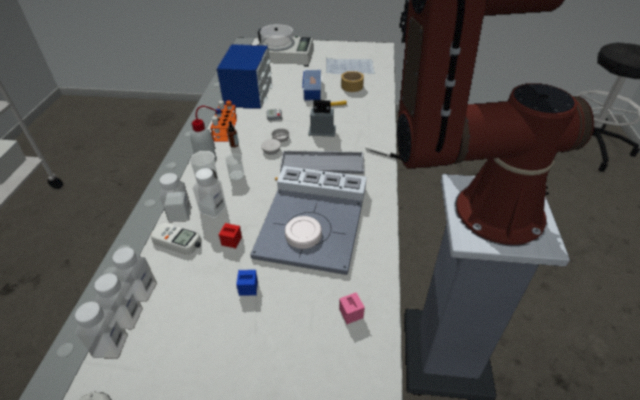

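Top view: four dark-slotted plugs are in the white port block at (349,171), (346,196), (344,221) and (340,245). The look-alikes are blue (202,149), red (260,120) and pink (180,249). The stand with the black puller handle is at (472,197), the tray at (396,205) and the disc at (267,195). I'll check the choice in a close crop.

```bash
python3 - <<'E'
import cv2
i=cv2.imread('pics/top0.png')[138:272,215:515]
cv2.imwrite('pics/c1.png',cv2.resize(i,(798,357),interpolation=cv2.INTER_CUBIC))
E
```

```text
(no output)
```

View pics/c1.png

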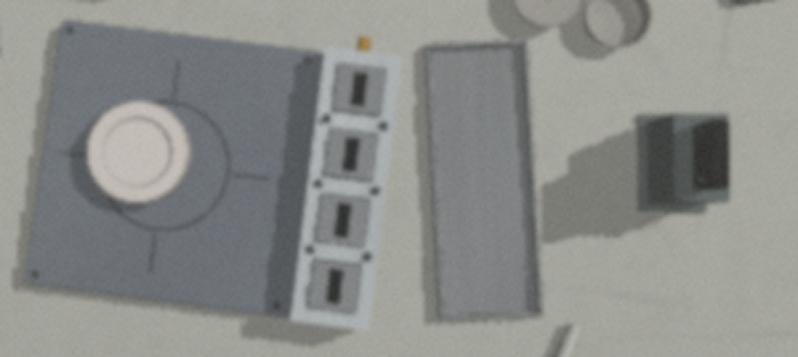

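The crop shows four steel plugs with slots at crop pixels (335,286), (343,219), (351,154) and (359,88). The tray is empty, and the puller's black handle shows at about (710,155). Next: coarse positions.

```bash
python3 - <<'E'
from h import *
c=dict(np.load('pics/top0.npz'))
def W(u,v,z): return px2w(c,215+u/2.66,138+v/2.66,z).round(4)
pl=[W(335,286,.054),W(343,219,.054),W(351,154,.054),W(359,88,.054)]
print('plugs',pl,[np.linalg.norm(pl[i+1]-pl[i]) for i in range(3)])
d=pl[3]-pl[0]; yaw=np.arctan2(d[1],d[0]); ex=np.array([np.cos(yaw),np.sin(yaw),0]);ey=np.array([-ex[1],ex[0],0])
m=np.mean(pl,0)+.177*ey; print('yaw',yaw,'mark',m, (w2px(c,[m[0],m[1],.02])-[215,138])*2.66)
tr=[W(423,47,.014),W(525,42,.014),W(540,314,.014),W(428,320,.014)]; print('tray',tr,np.mean(tr,0))
print('handle',[W(*p,.125) for p in((693,118),(729,118),(728,190),(693,190))])
print('disc',W(138,151,.044))
E
```

```text
plugs [array([ 0.4315, -0.0312,  0.054 ]), array([ 0.4939, -0.0371,  0.054 ]), array([ 0.5549, -0.0432,  0.054 ]), array([ 0.6173, -0.0492,  0.054 ])] [np.float64(0.06267830565674219), np.float64(0.06130424128883737), np.float64(0.06268779785572309)]
yaw -0.09657697790677247 mark [0.54146756 0.13600019 0.054     ] [164.28021582 165.57931547]
tray [array([ 0.6651, -0.1131,  0.014 ]), array([ 0.6726, -0.2128,  0.014 ]), array([ 0.4082, -0.2305,  0.014 ]), array([ 0.3995, -0.1229,  0.014 ])] [ 0.53635  -0.169825  0.014   ]
handle [array([ 0.5885, -0.336 ,  0.125 ]), array([ 0.5894, -0.3672,  0.125 ]), array([ 0.5268, -0.3663,  0.125 ]), array([ 0.526 , -0.3361,  0.125 ])]
disc [0.5532 0.1582 0.044 ]
```

```bash
cat >> h.py <<'E'
from scipy.spatial.transform import Rotation as Ro
def ori(p):  # tool down, tool y axis at world yaw p
    c,s=np.cos(p),np.sin(p)
    return Ro.from_matrix(np.array([[-s,c,0],[c,s,0],[0,0,-1.]]).T.reshape(3,3).T if 0 else np.column_stack([[-s,c,0],[c,s,0],[0,0,-1.]])).as_rotvec()
def ortho(c,x0,x1,y0,y1,z,s=2000):
    # rectified plane view: up=+x, right=-y, s px/m
    g=[(x1,y1),(x1,y0),(x0,y0),(x0,y1)]
    src=np.float32([w2px(c,[x,y,z]) for x,y in g]); w,h=int((y1-y0)*s),int((x1-x0)*s)
    M=cv2.getPerspectiveTransform(src,np.float32([(0,0),(w,0),(w,h),(0,h)]))
    return cv2.warpPerspective(np.ascontiguousarray(c['img'][:,:,::-1]),M,(w,h),flags=cv2.INTER_CUBIC)
E
python3 - <<'E'
from h import *
H=np.pi/2
A=[]
for k,(p,dx) in enumerate(((H,1),(-H,-1))):
    env.move_to([.557-0.02*dx,-.35,.24],ori(p)); cs=save('wrist',f'ws{k}')
    env.move_to([.525-0.02*dx,-.06,.19],ori(p)); cp=save('wrist',f'wp{k}')
    A.append((cs,cp)); print(env.read_state()['q'].round(2),-np.array(cp['R']).T@cp['t'])
m=[ortho(c[0],.48,.64,-.42,-.28,.125) for c in A]; cv2.imwrite('pics/os.png',np.hstack(m))
m=[ortho(c[1],.38,.67,-.10,.02,.054) for c in A]; cv2.imwrite('pics/op.png',np.hstack(m))
print(env.read_state()['time'])
E
```

```text
[-0.38 -0.18 -0.2   1.55 -0.   -0.38] [ 0.43794457 -0.06087956  0.36261163]
[-0.35 -0.06 -0.09  1.54 -0.    2.79] [ 0.61044582 -0.06092143  0.36273437]
6.825
```

View pics/os.png

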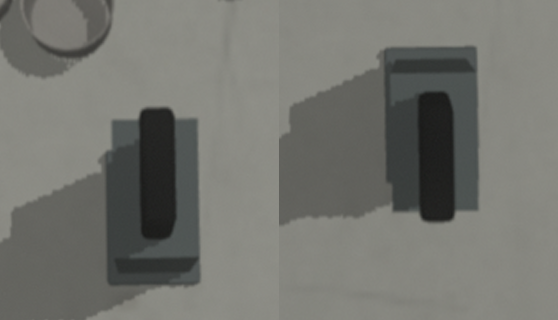

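View pics/op.png

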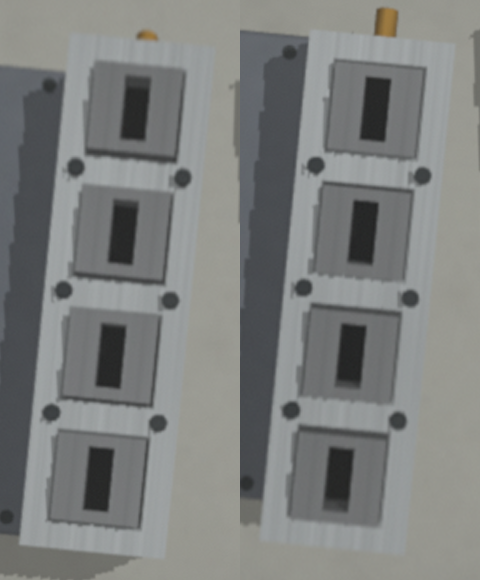

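The two rectified views agree. Slots in view 0 are at (136,108), (124,232), (112,356) and (99,479), and view 1 matches within 1–3 px. The handle spans columns 140–176 and the stand top rows 119–258 in view 0, or 72–211 in view 1. I'll compute the stand centre from these, then grasp the puller.

```bash
python3 - <<'E'
from h import *
for k,(r0,r1,c0,c1) in enumerate(((119,258,112,198),(72,211,113,199))):
    c=dict(np.load(f'pics/ws{k}.npz'))
    def tr(col,row):
        return px2w(c,*w2px(c,[.64-row/2000,-.28-col/2000,.125]),.08)
    P=[tr(c0,r0),tr(c1,r0),tr(c0,r1),tr(c1,r1)]
    print(k,np.mean(P,0).round(4),(P[0]-P[2]).round(4),(P[0]-P[1]).round(4))
    o=ortho(c,.48,.64,-.42,-.28,.125); g=(o.max(2)<45).astype(np.uint8)
    n,l,st,ce=cv2.connectedComponentsWithStats(g); i=1+np.argmax(st[1:,4]); r=cv2.minAreaRect(np.argwhere(l==i)[:,::-1].astype(np.float32))
    print(st[i],r,.64-r[0][1]/2000,-.28-r[0][0]/2000)
E
```

```text
0 [ 0.5577 -0.3586  0.08  ] [ 0.0804 -0.      0.    ] [-0.      0.0497  0.    ]
[ 140  110   35  129 4276] ((156.99998474121094, 174.0), (127.99998474121094, 33.99999237060547), 90.0) 0.553 -0.3584999923706055
1 [ 0.5578 -0.3593  0.08  ] [0.0804 0.     0.    ] [0.     0.0497 0.    ]
[ 139   92   36  128 4231] ((156.55743408203125, 155.61814880371094), (127.11097717285156, 34.26552200317383), 89.09062194824219) 0.5621909255981445 -0.35827871704101566
```

Stand centre is (0.5578, −0.359), and its size comes out at 80.4 × 49.7 mm, as specified. Yaw is about 0. Now grasping.

```bash
python3 - <<'E'
from h import *
H=np.pi/2; s=[.5578,-.359]
env.move_to([*s,.24],ori(H))
print(env.line_to([*s,.091],rate=.1,force_limit=8))
env.close(60)
st=env.read_state(); print(st['gripper_width'],st['grip_force'],st['tool_pos'],st['wrist_force'])
print(env.line_to([*s,.19],rate=.06,force_limit=15))
st=env.read_state(); print(st['gripper_width'],st['tool_pos'],st['wrist_force'],st['time'])
c=save('side','s1'); a=save('wrist','w1')
cv2.imwrite('pics/s1c.png',np.hstack([cv2.resize(c['img'][60:180,250:400,::-1],(400,320)),cv2.resize(a['img'][:,:,::-1],(400,320))]))
E
```

```text
False
0.015368194631235598 58.97489011287689 [ 0.55796363 -0.35907146  0.09130318] [0.42892896 0.61521144 3.4489967 ]
False
0.015399479974148275 [ 0.55767278 -0.35886195  0.189581  ] [ 0.31283929 -0.6433691  -1.53161261] 13.9
```

View pics/s1c.png

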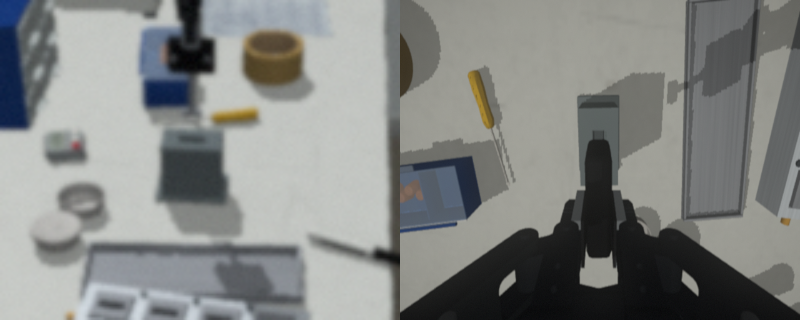

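```bash
cat >> h.py <<'E'
H=np.pi/2; TZ=.0733; YS=-.1
C=np.array([.52325,-.0387]); EX=np.array([np.cos(YS),np.sin(YS)])
TC=np.array([.535,-.169]); YT=.05; TX=np.array([np.cos(YT),np.sin(YT)])
SX=dict(a=-.093,b=-.031,c=.031,d=.093)
def turn(d):
    q=np.array(env.read_state()['q']); q[5]+=d; env.movej(q)
def rep(m):
    s=env.read_state(); print(m,s['tool_pos'].round(4),s['wrist_force'].round(2),round(s['time'],1),flush=True)
def insert(xy):
    for dx,dy in [(0,0),(0,.002),(0,-.002),(.0025,0),(-.0025,0),(.0025,.002),(.0025,-.002),(-.0025,.002),(-.0025,-.002)]:
        o=xy+np.array([dx,dy]); env.line_to([*o,.066+TZ],ori(H+YS),rate=.15)
        if not env.line_to([*o,.026+TZ],rate=.05,force_limit=5): rep(f'in {dx} {dy}'); return o
        rep('blocked')
    raise SystemExit('no insert')
def pull(n):
    xy=C+SX[n]*EX
    env.move_to([*xy,.19],ori(H+YS)); o=insert(xy)
    turn(H); rep('turned')
    p2=env.read_state()['ee_rot']
    print(env.line_to([*o,.185],rate=.08,force_limit=20)); rep('lifted')
def place(n):
    t=TC+SX[n]*TX; z=env.read_state()['ee_rot']
    env.line_to([*t,.185],rate=.12); env.line_to([*t,.125],rate=.1)
    print(env.line_to([*t,.023+TZ],rate=.04,force_limit=12)); rep('down')
    turn(-H); print(env.line_to([*t,.19],rate=.07,force_limit=6)); rep('out')
E
python3 - <<'E'
from h import *
rep('start')
pull('d')
c=save('wrist','w2'); s=save('side','s2')
cv2.imwrite('pics/m2.png',np.hstack([cv2.resize(s['img'][100:240,230:400,::-1],(400,330)),cv2.resize(c['img'][:,:,::-1],(400,330))]))
E
```

```text
start [ 0.5577 -0.3589  0.1897] [ 0.79 -0.48 -1.32] 14.0
in 0 0 [ 0.616  -0.0481  0.0997] [ 0.19 -0.65 -1.11] 16.6
turned [ 0.6161 -0.0481  0.0998] [-0.69  1.33 -1.89] 18.1
False
lifted [ 0.6154 -0.0478  0.1842] [ 0.21 -0.19 -3.33] 19.3
```

View pics/m2.png

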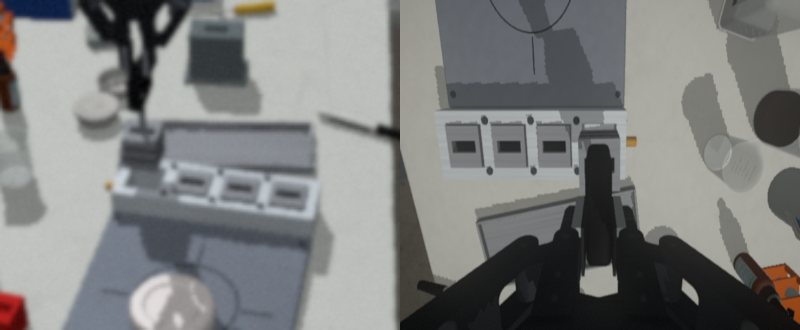

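The plug hangs from the puller: it is at (140,145) in the side crop, its pocket is empty, and the force rose by about 2 N. Now placing it.

```bash
python3 - <<'E'
from h import *
place('d'); env.line_to([.52,-.06,.19],rate=.2)
c=save('top','t3'); s=save('side','s3')
cv2.imwrite('pics/m3.png',np.hstack([cv2.resize(s['img'][100:240,230:400,::-1],(400,330)),cv2.resize(c['img'][138:272,300:480,::-1],(400,330))]))
E
```

```text
False
down [ 0.6281 -0.1644  0.0966] [-0.5  -0.23 -1.28] 22.1
False
out [ 0.6276 -0.1642  0.1894] [ 0.06  0.3  -1.12] 25.0
```

View pics/m3.png

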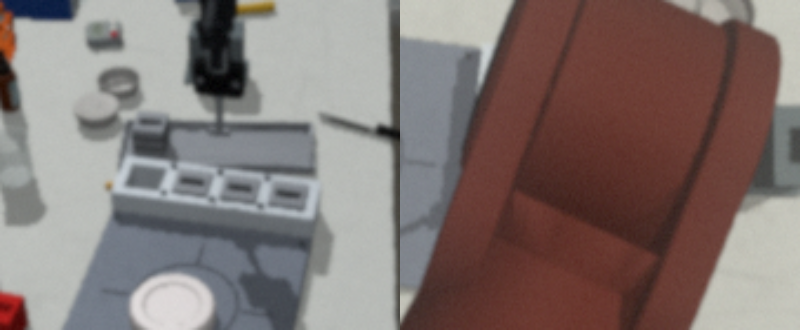

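Plug d stands in the tray at (150,133), so the cycle works. I'll repeat it for the others, with a weight check each time.

```bash
python3 - <<'E'
from h import *
for n in 'cba':
    pull(n)
    env.pause(.2); w=np.mean([env.read_state()['wrist_force'][2] for _ in range(1)])
    if w>-2.3: raise SystemExit(f'no weight {n} {w}')
    place(n)
    if env.read_state()['wrist_force'][2]<-2.3: raise SystemExit('stuck')
env.line_to([.5578,-.3,.22],rate=.2)
for k,d in enumerate((H+YS,)):
    c=save('wrist','w4')
s=save('side','s4')
cv2.imwrite('pics/m4.png',np.hstack([cv2.resize(s['img'][100:240,230:400,::-1],(400,330)),cv2.resize(c['img'][:,:,::-1],(400,330))]))
E
```

```text
in 0 0 [ 0.5543 -0.0419  0.0996] [ 0.04 -0.7  -1.36] 27.7
turned [ 0.5544 -0.0419  0.0998] [-0.16  0.31 -1.04] 29.1
False
lifted [ 0.5538 -0.0417  0.1843] [-0.85 -0.04 -3.14] 30.3
False
down [ 0.5661 -0.1675  0.0966] [-0.26 -0.36 -1.46] 33.3
False
out [ 0.5657 -0.1673  0.1894] [ 0.26 -0.13 -0.81] 36.2
in 0 0 [ 0.4926 -0.0357  0.0996] [ 0.52 -0.09 -0.51] 38.3
turned [ 0.4927 -0.0357  0.0997] [-0.56  0.64 -1.76] 39.7
False
lifted [ 0.4921 -0.0355  0.1843] [-0.54  0.61 -3.17] 40.9
False
down [ 0.5042 -0.1706  0.0966] [ 0.47  0.69 -1.58] 44.0
False
out [ 0.5038 -0.1704  0.1895] [ 0.5  -0.14 -1.71] 46.9
in 0 0 [ 0.4309 -0.0295  0.0996] [ 0.49  0.33 -2.15] 49.0
turned [ 0.431  -0.0295  0.0997] [ 0.36  0.52 -2.08] 50.4
False
lifted [ 0.4304 -0.0293  0.1844] [ 0.83 -0.14 -3.87] 51.6
False
down [ 0.4422 -0.1738  0.0966] [ 0.69 -0.43 -2.17] 54.8
False
out [ 0.4419 -0.1735  0.1895] [-0.77 -0.07 -1.46] 57.7
```

View pics/m4.png

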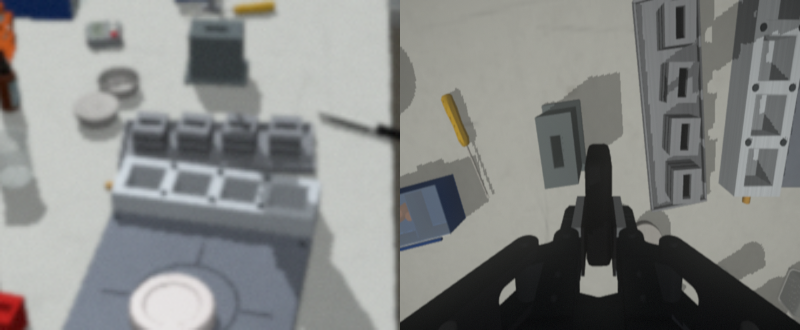

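All four plugs are upright in the tray and the pockets are empty. Now the puller goes back in its stand.

```bash
python3 - <<'E'
from h import *
s=np.array([.5578,-.359])
for d in [(0,0),(0,.002),(0,-.002),(.003,0),(-.003,0)]:
    o=s+d; env.line_to([*o,.085+TZ+.012],ori(H),rate=.15)
    b=env.line_to([*o,.0185+TZ],rate=.06,force_limit=6); rep(b)
    if not b or env.read_state()['tool_pos'][2]<.096: break
else: raise SystemExit('x')
env.ungrasp(); rep('open')
env.line_to([*o,.22],rate=.1)
# side step to a viewing pose clear of the disc
env.move_to([.44,-.05,.25],ori(H))
c=save('wrist','w5'); t=save('top','t5'); sd=save('side','s5')
cv2.imwrite('pics/m5.png',np.hstack([cv2.resize(sd['img'][80:280,230:400,::-1],(300,353)),cv2.resize(t['img'][120:280,215:515,::-1],(500,353))]))
rep('e')
E
```

```text
False [ 0.558  -0.3592  0.0923] [ 0.01 -0.74 -1.51] 61.0
open [ 0.5578 -0.359   0.0918] [-0.77 -0.14 -0.17] 61.6
e [ 0.4403 -0.0508  0.2498] [ 0.96  0.56 -0.24] 64.5
```

View pics/m5.png

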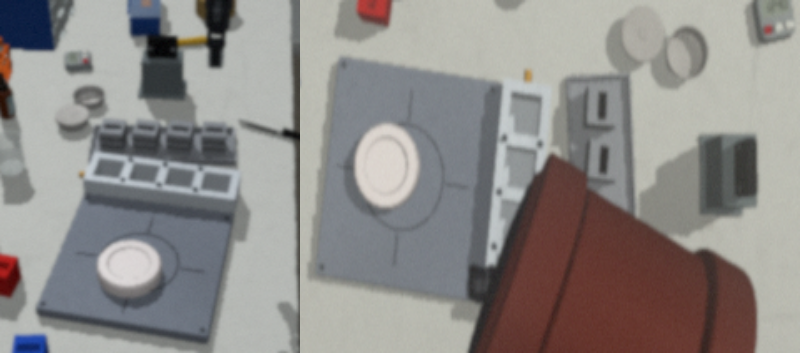

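The puller is back in its stand at (160,55). Next: measure the disc with the wrist camera straight above it, in two opposite orientations.

```bash
cat >> h.py <<'E'
MARK=C+.177*np.array([-np.sin(YS),np.cos(YS)])
def disc(at=(.553,.158),both=True,tag='d'):
    out=[];ims=[]
    for k,p in enumerate((H,-H) if both else (H,)):
        sg=1 if p>0 else -1
        env.move_to([at[0]+.065*sg,at[1],.2],ori(p)); env.pause(.15); c=save('wrist',f'{tag}{k}')
        o=ortho(c,at[0]-.1,at[0]+.1,at[1]-.1,at[1]+.1,.044)
        m=(o.min(2)>int(__import__('os').environ.get('TH','130'))).astype(np.uint8)
        n,l,st,ce=cv2.connectedComponentsWithStats(m); i=1+np.argmax(st[1:,4])
        ct=max(cv2.findContours((l==i).astype(np.uint8),0,1)[0],key=cv2.contourArea)
        e=cv2.fitEllipse(cv2.convexHull(ct)); u,v=e[0]
        P=[at[0]+.1-v/2000,at[1]+.1-u/2000]; print('disc',np.round(P,4),'axes mm',np.round(np.array(e[1])/2,1)); out.append(P)
        o2=ortho(c,MARK[0]-.1,MARK[0]+.1,MARK[1]-.1,MARK[1]+.1,.02); cv2.circle(o2,(200,200),124,(0,0,255),1); cv2.drawMarker(o2,(200,200),(0,0,255),0,20)
        ims.append(o2)
    cv2.imwrite(f'pics/{tag}.png',np.hstack(ims)); return np.mean(out,0)
E
python3 - <<'E'
from h import *
d=disc(); print(MARK,d,d-MARK); rep('')
E
```

```text
disc [0.5523 0.1607] axes mm [93.4 94.6]
disc [0.5526 0.1606] axes mm [93.5 94.8]
[0.54092051 0.13741574] [0.55243681 0.16063569] [0.01151629 0.02321996]
 [0.488 0.158 0.2  ] [ 0.55 -0.04 -0.1 ] 68.6
```

View pics/d.png

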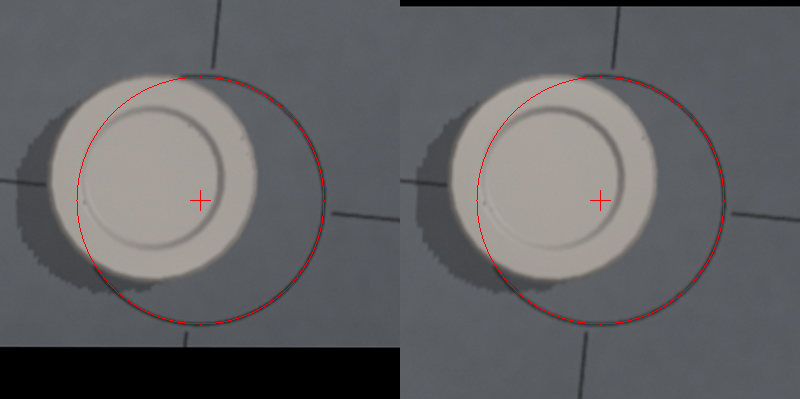

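The mark overlay matches the scribed ring exactly. The disc is 26 mm off, by (+11.5, +23.2) mm. I'll push it gently with closed fingers and stop short first, to find the fingers' half-thickness.

```bash
cat >> h.py <<'E'
def push(d,target,half,z=.029):
    """push disc centre from d to target with the closed fingers' back"""
    v=target-d; L=np.linalg.norm(v); u=v/L; p=np.arctan2(u[1],u[0])
    p=min((p,p+np.pi,p-np.pi),key=lambda a:abs(a-H))
    r=.05+half; s=d-u*(r+.02); e=target-u*r
    env.move_to([*s,.12],ori(p)); env.line_to([*s,z],rate=.1)
    print(env.line_to([*(d-u*(r+.004)),z],rate=.05,force_limit=8))
    print(env.line_to([*e,z],rate=.025,force_limit=12)); rep('pushed')
    env.line_to([*(e-u*.02),z],rate=.05); env.line_to([*(e-u*.02),.15],rate=.15)
    return u
E
python3 - <<'E'
from h import *
env.close(30)
d=np.array([.55244,.16064]); u=(MARK-d)/np.linalg.norm(MARK-d)
push(d,MARK-u*.006,.0145)
n=disc(both=True,tag='e'); print(n-MARK,'along left',(MARK-n)@u,'moved',(n-d)@u); rep('')
E
```

```text
False
False
pushed [0.5723 0.2007 0.029 ] [-0.17  0.31  0.31] 75.1
disc [0.5524 0.1605] axes mm [94.1 95.2]
disc [0.5526 0.1605] axes mm [94.2 95.6]
[0.01157914 0.02307265] along left 0.025814899959316403 moved 0.00010931498716423198
 [0.488 0.158 0.2  ] [-0.23  0.3  -0.45] 80.2
```

```bash
python3 - <<'E'
from h import *
print(env.read_state()['gripper_width'],env.read_state()['q'])
env.close(30); print(env.read_state()['gripper_width'])
d=np.array([.5524,.1606]); u=(MARK-d)/np.linalg.norm(MARK-d); p=np.arctan2(-u[1],-u[0])
s=d-u*.075
env.move_to([*s,.12],ori(p)); env.line_to([*s,.029],rate=.1)
env.line_to([*(d-u*.046),.029],rate=.04,force_limit=8); rep('')
c=save('wrist','f'); t=save('top','ft'); sd=save('side','fs')
cv2.imwrite('pics/f.png',np.hstack([cv2.resize(c['img'][:,:,::-1],(440,275)),cv2.resize(sd['img'][180:300,230:388,::-1],(360,275))]))
E
```

```text
8.079725043279339e-05 [ 5.76912076e-02 -1.62178762e-01 -1.68515147e-01  1.56447746e+00
 -2.29594235e-05 -3.08370457e+00]
-1.0631895458985245e-05
 [0.5729 0.2019 0.0291] [-0.4   0.08  0.67] 85.5
```

View pics/f.png

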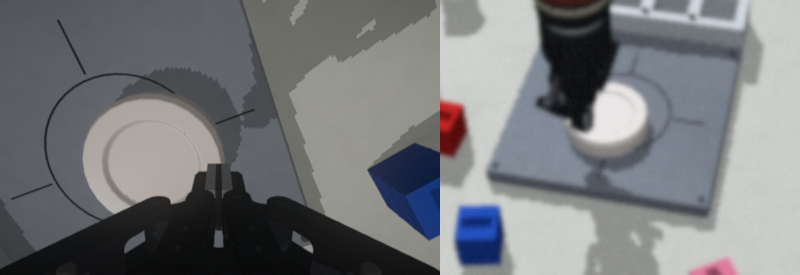

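The wrist view shows the closed tips right at the disc's edge near (220,170). I'll check this numerically by projecting the TCP and the disc.

```bash
python3 - <<'E'
from h import *
c=dict(np.load('pics/f.npz')); s=440/640
d=np.array([.5524,.1606]); t=env.read_state()['tool_pos']
print('tcp px',w2px(c,t)*s,'disc',w2px(c,[*d,.044])*s)
a=np.linspace(0,2*np.pi,9)
print((np.array([w2px(c,[d[0]+.05*np.cos(x),d[1]+.05*np.sin(x),.044]) for x in a])*s).round())
m=(c['img'].min(2)>110).astype(np.uint8); n,l,st,ce=cv2.connectedComponentsWithStats(m)
for i in np.argsort(-st[1:,4])[:3]+1: print(st[i]*s,ce[i]*s)
print('mark',w2px(c,[*MARK,.02])*s)
rep('')
E
```

```text
tcp px [219.15364662 160.86337777] disc [151.78988495 168.91636409]
[[186. 226.]
 [221. 190.]
 [217. 138.]
 [172. 100.]
 [112. 104.]
 [ 79. 147.]
 [ 91. 198.]
 [135. 229.]
 [186. 226.]]
[  288.0625     0.       151.9375   270.1875 30003.1875] [369.75234298 126.85259561]
[   81.8125    98.3125   139.5625   115.5    16550.875 ] [145.63117108 152.80020198]
[289.4375   0.      18.5625  26.125  338.25  ] [297.90688516  11.03493394]
mark [126.54303692 156.6938716 ]
 [0.5729 0.202  0.029 ] [0.64 0.06 0.06] 85.7
```

```bash
python3 - <<'E'
from h import *
d=np.array([.5524,.1606]); u=(MARK-d)/np.linalg.norm(MARK-d)
def bb(k):
    c=save('wrist',k); m=(c['img'][:,:440].min(2)>110).astype(np.uint8); n,l,st,ce=cv2.connectedComponentsWithStats(m); i=1+np.argmax(st[1:,4])
    e=np.array([px2w(c,st[i][0],ce[i][1],.044)[:2]])
    cc=px2w(c,*ce[i],.044)[:2]
    s=save('side',k+'s'); print(k,cc.round(4),((cc-d)@u).round(4)); rep('')
bb('g0')
for i,r in enumerate((.043,.040,.037,.034)):
    if env.line_to([*(d-u*r),.029],rate=.02,force_limit=6): print('stop'); break
    bb(f'g{i+1}')
a=cv2.imread('pics/g4.png')[120:330,170:450]; b=cv2.imread('pics/g4s.png')[200:290,270:350]
cv2.imwrite('pics/g.png',np.hstack([cv2.resize(a,(440,330)),cv2.resize(b,(300,330))]))
E
```

```text
g0 [0.5404 0.1628] 0.0033
 [0.5728 0.202  0.0289] [ 0.26  1.04 -0.23] 85.8
g1 [0.5398 0.1627] 0.0037
 [0.5715 0.1991 0.029 ] [ 0.63 -0.56  0.19] 86.2
g2 [0.5392 0.1626] 0.0041
 [0.5702 0.1964 0.029 ] [ 0.09 -0.39  0.03] 86.5
g3 [0.5387 0.1627] 0.0042
 [0.5688 0.1937 0.029 ] [0.28 0.11 0.85] 87.0
g4 [0.5382 0.1628] 0.0043
 [0.5675 0.191  0.029 ] [-0.18  0.42  0.01] 87.3
```

View pics/g.png

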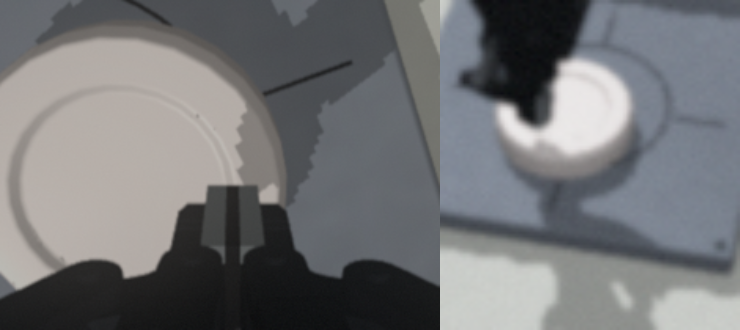

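The tip overlaps the disc without contact or force, so its true height is in doubt. I'll find it by touching the bare platen.

```bash
python3 - <<'E'
from h import *
c=dict(np.load('pics/g4.npz')); t=np.array([.5675,.191,.029])
print([w2px(c,t+[0,0,k]).round(1) for k in(0,.008,.015)])
env.line_to([.5675,.191,.12],rate=.15)
env.move_to([.60,.07,.10],ori(H)); env.line_to([.60,.07,.035],rate=.08); env.pause(.3); rep('')
print(env.line_to([.60,.07,.002],rate=.012,force_limit=3)); rep('touch'); print(env.read_state()['gripper_width'])
env.line_to([.60,.07,.12],rate=.15)
E
```

```text
[array([318.7, 234.2]), array([318.7, 240.2]), array([318.8, 245.9])]
 [0.6003 0.07   0.0354] [ 0.55 -0.74 -0.39] 90.1
False
touch [0.6001 0.07   0.002 ] [-0.41 -1.25  1.29] 93.0
-7.279531616488077e-05
```

```bash
python3 - <<'E'
from h import *
env.line_to([.60,.07,.006],rate=.08); env.pause(.3); rep('')
for z in np.arange(.002,-.0141,-.002):
    b=env.line_to([.60,.07,z],rate=.01,force_limit=4); env.pause(.1); rep(b)
    if b or env.read_state()['wrist_force'][2]>4: break
t=env.read_state()['tool_pos']; env.line_to([.60,.07,.12],rate=.15)
E
```

```text
[0.6001 0.07   0.0061] [ 0.35  0.29 -0.56] 95.8
False [0.6001 0.07   0.0021] [-0.27 -0.97  0.31] 96.4
False [ 0.6   0.07 -0.  ] [-0.54 -0.49  0.05] 96.9
False [ 0.6    0.07  -0.002] [ 0.6   0.17 -0.21] 97.3
False [ 0.6    0.07  -0.004] [ 0.25 -0.33 -0.42] 97.8
False [ 0.6    0.07  -0.006] [-0.28 -0.26 -0.15] 98.2
False [ 0.6    0.07  -0.008] [-0.07 -0.12  0.31] 98.7
True [ 0.6002  0.07   -0.0089] [-1.71  0.16  4.89] 99.0
```

The tips touch the platen at a reported z of −8.5 mm, so they sit about 28 mm above the reported TCP. I'll push with the tips about 9 mm above the platen.

```bash
python3 - <<'E'
from h import *
d=np.array([.5524,.1606]); u=(MARK-d)/np.linalg.norm(MARK-d)
push(d,MARK-u*.008,.010,z=.001)
n=disc(at=MARK,both=False,tag='e2'); print(n-MARK,'left',(MARK-n)@u,'moved',(n-d)@u); rep('')
E
```

```text
False
False
pushed [0.571  0.1982 0.001 ] [ 0.84 -0.01 -0.52] 103.6
disc [0.5419 0.1427] axes mm [94.3 95.6]
[0.00099383 0.00527625] left 0.005169358937689198 moved 0.02070125413489539
 [0.6052 0.1383 0.199 ] [-0.1   0.3  -0.58] 106.1
```

Half-thickness is 12.7 mm. Final tap.

```bash
python3 - <<'E'
from h import *
d=np.array([.5419,.1427])
push(d,MARK,.0127,z=.001)
n=disc(at=MARK,both=True,tag='e3'); print(n-MARK); rep('')
E
```

```text
False
False
pushed [0.5523 0.199  0.001 ] [0.   0.9  0.21] 109.0
disc [0.5406 0.1369] axes mm [94.3 95.5]
disc [0.5408 0.1369] axes mm [94.3 95.6]
[-0.00021252 -0.00055503]
 [0.476  0.1374 0.2   ] [ 0.46 -0.55 -0.66] 114.2
```

The disc is 0.6 mm from the mark. One last look over everything, from a clear pose.

```bash
python3 - <<'E'
from h import *
env.move_to([.476,.137,.24],ori(-H)); env.move_to([.45,-.12,.3],ori(-H)); a=save('wrist','z1'); s=save('side','z2')
cv2.imwrite('pics/z.png',np.hstack([cv2.resize(a['img'][:,:,::-1],(440,330)),cv2.resize(s['img'][80:280,210:420,::-1],(346,330))])); print(w2px(a,[.5578,-.359,.125])*.6875, w2px(a,[*MARK,.044])*.6875)
E
```

```text
[400.54490249  34.36787984] [61.57999573 51.74775093]
```

View pics/z.png

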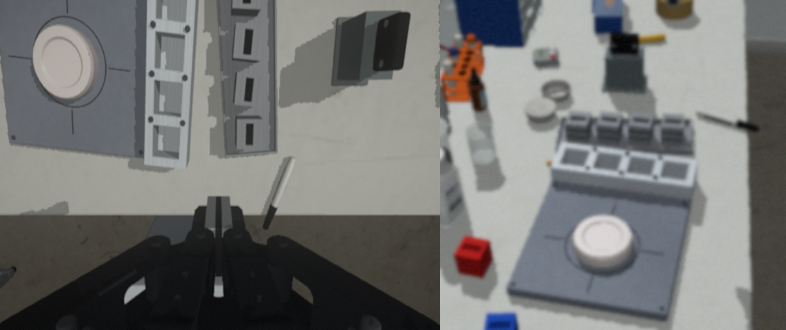

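The plugs, puller and bystanders are in place. This frame was taken while the arm was still settling, so I'll re-measure the disc at rest and hand in if it is good.

```bash
python3 - <<'E'
from h import *
n=disc(at=MARK,both=True,tag='e4'); e=n-MARK; print(e)
if np.linalg.norm(e)<.003:
    env.line_to([.476,.137,.26]); env.pause(.5); rep('fin'); print(env.finish_job())
E
```

```text
disc [0.5406 0.1369] axes mm [94.2 95.5]
disc [0.5408 0.1369] axes mm [94.2 95.6]
[-0.00019416 -0.00055441]
fin [0.4759 0.137  0.2598] [-1.08  0.28 -0.36] 125.7
the job is handed in; nothing more can be done
None
```

I've handed the job in at about 126 s: all four plugs stand upright in the tray, the puller is back in its stand, and the disc measured 0.6 mm from the mark; the hand-in gave no verdict.

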